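# Change the grinding head on the glass grinder

### The arm

A 7-joint arm with a two-finger parallel gripper is mounted at the origin on the work surface. World frame = base frame: x ahead of the robot, y to its left, z up, the work surface at z = 0. Lengths are in m, angles in rad, forces in N, time in s.
With the tool pointing down it reaches from about 0.4 to 0.9 m from the base axis. Payload 5.6 kg.
Tool frame: the origin (TCP) lies midway between the tips of the shut fingers; the grasp point (between the pads) lies 19 mm behind it; z points along the fingers, y is the direction in which the jaws open and shut (so a half turn about z gives the same grasp; the last joint's range is limited). The gripper opens to 92 mm and grips with 3 to 60 N. Pads are 20 mm wide; open, the fingers measure 128 mm over their backs; the gripper's body (75 mm by 189 mm) begins 69 mm behind the grasp point.
Start: joints at [-1.166, 0.468, -0.012, 1.603, 0.006, 1.071, -0.056], TCP at [0.281, 0.586, 0.215] pointing down, gripper open.
Joint ranges: [-2.53, 2.53], [-0.31, 2.02], [-1.57, 1.55], [0.28, 2.44], [-1.29, 4.43], [0.15, 1.84], [-2.92, 2.92]. Speed limits (rad/s): [2.57, 2.57, 3.14, 3.14, 3.14, 3.14, 3.14].

### API

Orientations are given as a unit quaternion [x, y, z, w].
In Python, from rig import env gives the robot as it stands.
- The arm moves only by the tool apply_moves, never from a script. Its argument "commands" is a list of rows, each a list of 7 numbers: the turn, a rotation vector about the tool's x, y, z in rad, then the shift along the tool's x, y, z in cm, then the finger opening in cm, from 0 to 9.19. A call has 1 to 12 rows; each row shifts and turns the pose as measured when the row begins, along the tool's axes as they then stand; what a row does not reach is not made up. A row lasts 1/10 s, in which the tool goes at most 50 mm and 8.59 degrees, less where a joint would pass 70% of its speed; a pose out of reach is approached as far as the arm can. A call with a gripper value outside its range is refused whole. The fingers move at their own pace and stop on an object; the grip force is fixed at half the most. Time passes only in rows, so rows that do not move let the fingers close. It gives the time, the measured TCP pose, the force and the opening at its end, in the units of the state.
- env.state(): the state, without advancing time (a new reading comes with each control period).
- env.grab_frame(name): name is "scene" or "top" or "wrist"; returns a dict with "frame" (480x640x3 uint8, red, green, blue), "fx", "fy", "cx", "cy" (pixels), "extrinsics" (4x4, takes a point from world to camera coordinates); the wrist camera has in their place "T_tool_cam" (4x4, takes a point from camera to tool coordinates, whose origin is the TCP and whose axes are the flange's). Camera axes: x right, y up, looking along -z (the intrinsics and any distortion apply to the point x, -y, -z); pixel columns grow to the right and rows downward; lengths in m; the calibration is good to about 2 mm. A picture is of the moment at which its call begins: read the wrist's pose just before it. There is no depth.
- env.hand_in(): hands the job in, once; it reports no verdict.
The state is a dict: "time_s": time; "qpos": joint angles; "dq": joint speeds; "effort": joint torques, N m; "position": TCP position; "orientation": TCP orientation; "wrist_force": force on the tool from outside, world axes, zero at the start; "moment": the same for the moment, N m; "finger_gap": finger opening in m.
Only numpy, scipy, OpenCV 4.12 (cv2) and the standard library are available. Lean on these libraries where they do the work, as an engineer would, in place of code of your own. Each camera call takes 0.05 s, during which the arm holds its last target.

### The job

Tidy away the worn grinding head by standing it upright on the low shelf, centred in the gap between the two heads there so that the three make one neat row, and let go of it. Then take the keyed arbor out of its wooden holder, lower its shaft into the grinder's hub, turn it while pushing lightly until its key slips into the keyway, and push on against the spring until its collar sits flush on the hub. Finish while still holding it pushed fully home, do not let go (a colleague will then tighten the screw), and leave everything else on the bench where it is.

Things in the scene. Friction and masses are not known exactly. Their poses are not given: they have to be found in the camera images.
- worn_center (a point): the worn grinding head: a plain dark steel drum, upright, diameter 34 mm, height 44 mm, the only one standing on the bench itself; the point is its centre, 22 mm above its underside; its z axis is the drum's axis
- rack_gap (a point): middle of the gap in the row on the low plywood shelf (fixed, board 90 x 200 mm, top 40 mm above the bench, nothing above it); the point lies on the board's top; z up, y along the shelf and row, x across it. The two drums there stand 52 mm to either side of the point along y; a drum standing centred has 18 mm free on each side
- head_a_center (a point): drum of the same shape and size already standing in the row (+y side); its centre, 22 mm above the board
- head_b_center (a point): drum of the same shape and size already standing in the row (-y side); its centre, 22 mm above the board
- arbor_grip (a point): keyed steel arbor, about 220 g. The point is the centre of the square drive head on its top (28 x 28 mm, 30 mm tall, flats facing along x and y), where it is grasped; z up the arbor. Under the square: a drum, diameter 26, 20 mm long, then the collar, diameter 44, 6 mm thick, its underside 41 mm below the point, then the shaft. The key lies on the +x side, as does a lug on the collar's rim
- hub_mouth (a point): centre of the mouth of the grinder's hub, on its flat top face 106 mm above the bench; z up. Bore 21 mm; one keyway, 9 mm wide, out to 16 mm from the axis, runs down the whole bore. The hub is fixed, but its keyway points anywhere within 0.5 rad either side of this frame's +x (not given, seen from above). The key enters within about 0.12 rad of it, else it rests on the face
- ejector (a joint): spring plunger at the bottom of the bore, how far it is pressed down in m: 0 free, its top then 32 mm below the mouth; 0.008 when the arbor's collar sits on the hub. It pushes back with 5 N at 0 and 11 N at 0.008, so a released arbor rises again; with rubbing in the bore, seating takes a push of 10 to 20 N
- jar_center (a point): small glass jar with a steel lid, diameter 60 mm, height 65 mm, loose on the bench; to be left alone. Its centre
- tin_center (a point): open steel tin, diameter 68 mm, height 80 mm, at the back; to be left alone. Its centre
- cork_center (a point): cork block 80 x 60 x 22 mm at the back; to be left alone. Its centre
- tile_center (a point): piece of green glass 50 x 40 x 6 mm lying flat; to be left alone. Its centre
- wrench_grip (a point): steel wrench lying on the left; to be left alone. The middle of its handle
- brush_grip (a point): brush lying on the right; to be left alone. The middle of its handle
- worn: the body of the worn head (origin at the centre of its underside)
- arbor: the same arbor; origin on its axis at the collar's underside. Shaft below: diameter 18, 40 mm long, conical nose. Key: 6 mm wide, out to 15 mm from the axis on the +x side, along the upper 22 mm of the shaft; the lower 18 mm is round. So with the key resting on the hub's face the collar is 22 mm above it. Lug over the key: 8 mm wide, out to 31 mm from the axis, seen from above
- holder: fixed wooden block 70 x 70 x 46 mm in which the arbor hangs upright by its collar, shaft in a square through hole of 35 mm (loose: the arbor can shift a few mm when taken); origin at the centre of its underside
- grinder: the glass grinder: fixed grey base 170 x 180 mm, 50 mm high, an upright aluminium hub of diameter 46 mm in its middle; origin at the centre of its underside, same axes as hub_mouth
There are look-alikes about, which are no part of the job. What is shaped like the worn but green is not meant. Leave any turquoise look-alike of the arbor alone.

How it is judged:
By the outcome, as a careful person would: the job done as asked, in the order asked, and still so for the second after the job is handed in, while the arm keeps its last pose, push and grip.
It also fails if it takes over 67 s, if anything falls off the work surface, if the arm or the gripper's body presses on something with over 40 N, if the wrist force passes 120 N, or if a joint passes its speed limit or range.

## Working session

There is one attempt and no reset: what is moved stays moved. The work goes in short steps, Python scripts to look and compute and a tool call to move; the robot and the scene stay as the last step left them, time stands still between calls to the robot, and variables do not carry over. Pictures are saved under pics/ and viewed, and the job is handed in when it is done.

Besides the shell and the picture viewer there is one more tool, called after ">>>" by a JSON object that holds its "op" and its "data". apply_moves: Moves the arm, as the interface text tells. Its arguments: {"type":"object","properties":{"commands":{"type":"array"}},"required":["commands"]}

```bash
ls; mkdir -p pics
cat > h.py <<'E'
from rig import env
import numpy as np, cv2, pickle
def grab(n,tag):
    s=env.state(); f=env.grab_frame(n); f['state']=s
    pickle.dump(f,open(f'pics/{tag}.pkl','wb'))
    cv2.imwrite(f'pics/{tag}.png',cv2.cvtColor(f['frame'],cv2.COLOR_RGB2BGR)); return f
def load(tag): return pickle.load(open(f'pics/{tag}.pkl','rb'))
E
python3 - <<'E'
from h import *
print(env.state())
for n in ['scene','top','wrist']:
    f=grab(n,n+'0'); print(n,{k:v for k,v in f.items() if k not in('frame','state')})
E
```

```text
pics
{'time_s': 0.0, 'qpos': array([-1.16603739,  0.46837444, -0.01159183,  1.60360262,  0.00603902,
        1.07137858, -0.05628346]), 'dq': array([-3.58355913e-04,  4.32260214e-04,  5.88779975e-04,  8.66933273e-05,
       -8.38425369e-04,  7.96462582e-04,  3.12137628e-04]), 'effort': array([ 6.83933777e-04, -5.20575106e+01, -1.16855736e-02, -2.43744385e+01,
       -5.65372116e-02,  1.71730091e-02,  1.55266011e-04]), 'position': array([0.28124878, 0.58537354, 0.21365081]), 'orientation': array([ 2.22032682e-01,  9.75038840e-01, -8.57400448e-04, -1.12861734e-04]), 'wrist_force': array([-0.34767508, -0.08873639,  0.35484171]), 'moment': array([ 0.04024662, -0.00032785,  0.06237225]), 'finger_gap': 0.09219736055506421}
scene {'fx': 479.2552302126749, 'fy': 479.2552302126749, 'cx': 328.5799278314676, 'cy': 234.64727275001923, 'extrinsics': array([[ 0.87086528,  0.49146269, -0.0076211 , -0.48041597],
       [-0.36288088,  0.65332354,  0.66444399,  0.1634435 ],
       [ 0.33152848, -0.57587565,  0.74729921, -1.35797776],
       [ 0.        ,  0.        ,  0.        ,  1.        ]])}
top {'fx': 554.2777064173839, 'fy': 554.2777064173839, 'cx': 316.75879586683874, 'cy': 239.11725910534537, 'extrinsics': array([[ 0.01512921, -0.99931355,  0.03381614, -0.04869133],
       [ 0.98137315,  0.02131837,  0.19092477, -0.57749213],
       [-0.19151462,  0.03029772,  0.98102202, -1.18276923],
       [ 0.        ,  0.        ,  0.        ,  1.        ]])}
wrist {'fx': 355.3571200202303, 'fy': 355.3571200202303, 'cx': 324.69748238414945, 'cy': 238.5464266288837, 'T_tool_cam': array([[-1.61982393e-04,  9.55615253e-01,  2.94617483e-01,
         8.46469409e-02],
       [ 9.99999973e-01,  1.04960674e-04,  2.09357461e-04,
        -5.55177254e-04],
       [ 1.69141934e-04,  2.94617509e-01, -9.55615244e-01,
        -1.69967658e-01],
       [ 0.00000000e+00,  0.00000000e+00,  0.00000000e+00,
         1.00000000e+00]])}
```

View pics/top0.png

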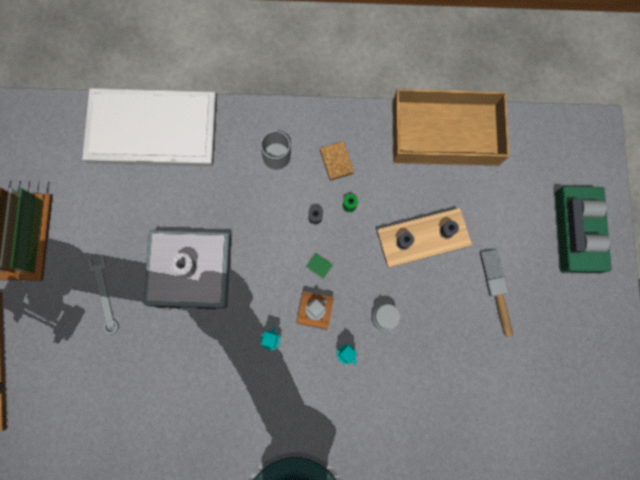

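View pics/scene0.png

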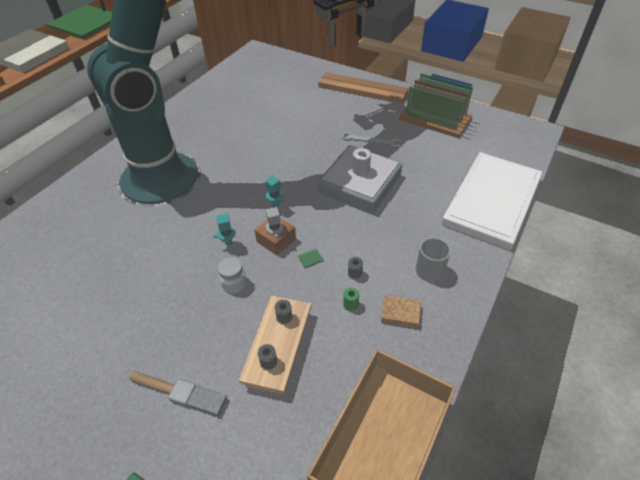

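View pics/wrist0.png

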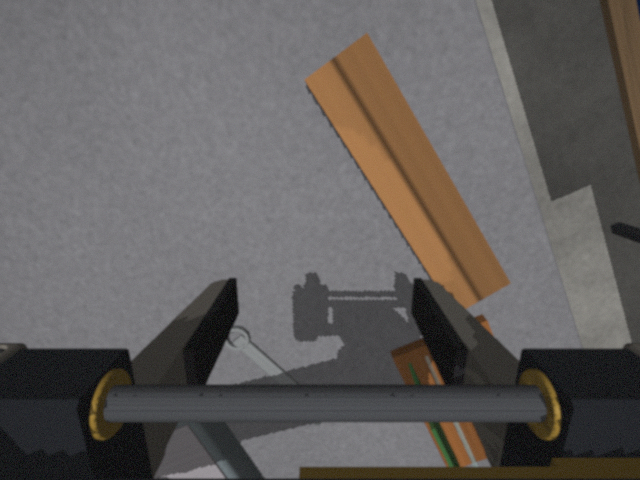

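The worn head could be confused with:
- the dark drum on the bench at top(315,214)
- the green drum at (350,202)
- the shelf drums at (405,239) and (450,228)

I choose (315,214). For the arbor:
- the grey one in the wooden holder at (316,308)
- turquoise ones at (270,340) and (347,355)

I choose (316,308). The hub is at (183,264). Next I check these in close crops.

Run:
```python
from h import *
f=load('top0')['frame'][:,:,::-1]
a=cv2.resize(f[180:340,260:480],None,fx=3.6,fy=3.6,interpolation=cv2.INTER_CUBIC)
cv2.imwrite('pics/topcrop.png',a)
b=cv2.resize(f[220:320,140:240],None,fx=4,fy=4,interpolation=cv2.INTER_CUBIC)
g=load('scene0')['frame'][:,:,::-1]
c=cv2.resize(g[140:240,320:420],None,fx=4,fy=4,interpolation=cv2.INTER_CUBIC)
cv2.imwrite('pics/hubcrop.png',np.hstack([b,c]))
d=cv2.resize(g[160:400,200:400],None,fx=2.5,fy=2.5,interpolation=cv2.INTER_CUBIC)
cv2.imwrite('pics/scenecrop.png',d)
```

```text
(no output)
```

View pics/topcrop.png

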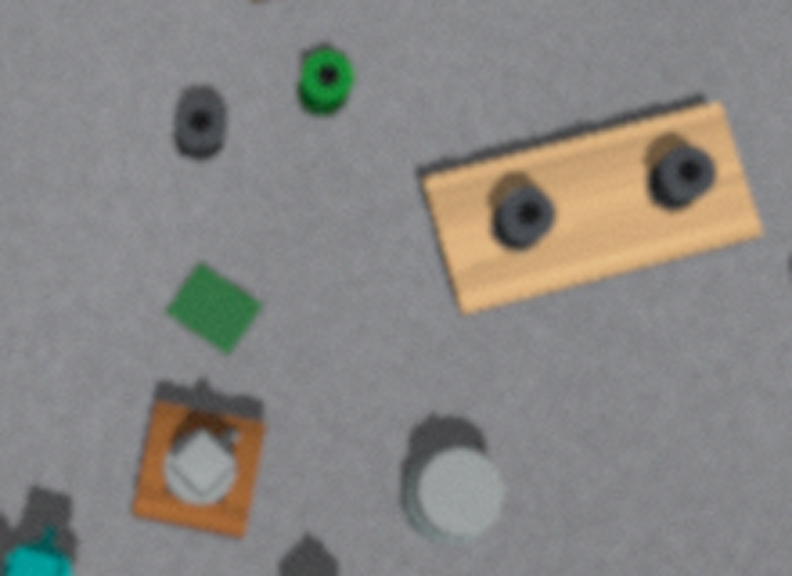

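View pics/hubcrop.png

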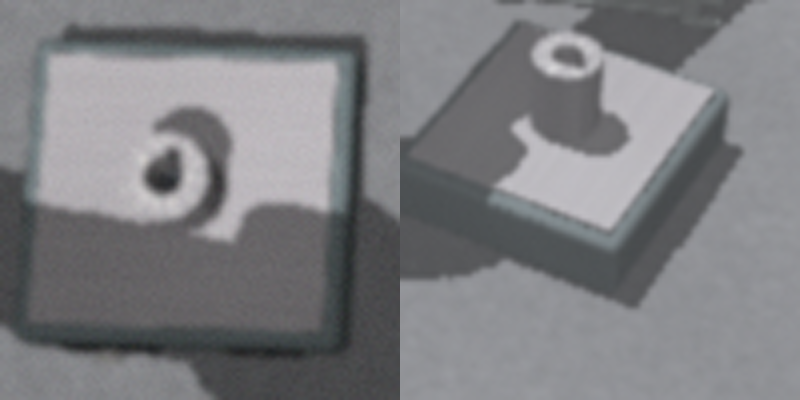

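View pics/scenecrop.png

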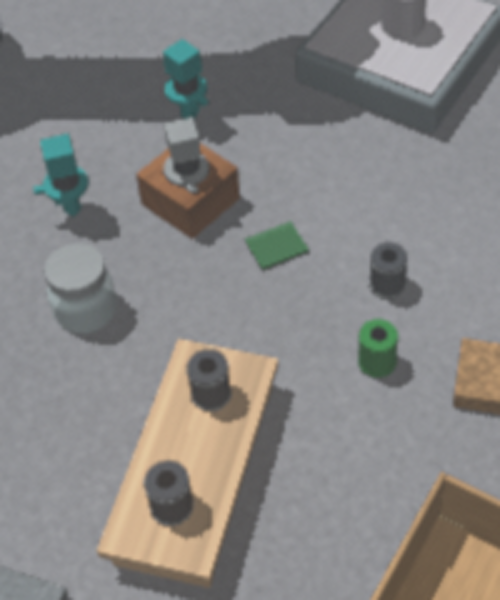

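```bash
cat >> h.py <<'E'
def ray(f,px):
    E=f['extrinsics']; R=E[:3,:3]; t=E[:3,3]
    d=np.array([(px[0]-f['cx'])/f['fx'],-(px[1]-f['cy'])/f['fy'],-1.])
    return -R.T@t, R.T@d
def onz(f,px,z):
    o,d=ray(f,px); return o+d*(z-o[2])/d[2]
def wext(f):
    from scipy.spatial.transform import Rotation as Ro
    s=f['state']; T=np.eye(4); T[:3,:3]=Ro.from_quat(s['orientation']).as_matrix(); T[:3,3]=s['position']
    f['extrinsics']=np.linalg.inv(T@f['T_tool_cam']); return f
def toolang():
    from scipy.spatial.transform import Rotation as Ro
    return Ro.from_quat(env.state()['orientation']).as_matrix()
E
python3 - <<'E'
from h import *
t=load('top0');s=load('scene0')
P={'worn':((315.6,213.6),(355.2,260.8),.044),'a1':((406.9,239.2),(283.6,305.6),.084),'a2':((451.7,227.8),(267.2,350.4),.084),
'arb':((316.1,308.1),(272.5,211.),.102),'hub':((182.5,264.5),(362,153.75),.106)}
for k,(a,b,z) in P.items(): print(k,onz(t,a,z).round(4),onz(s,b,z).round(4))
# shelf edges
c=[(420,175),(720,100),(762,235),(466,313)]
print([onz(t,(x/3.6+260,y/3.6+180),.04)[:2].round(4) for x,y in c])
c=[(40,45),(340,55),(330,340),(25,325)]
print([onz(t,(x/4+140,y/4+220),.05)[:2].round(4) for x,y in c])
# arbor square corners, lug
c=[(207,430),(236,463),(202,498),(172,462)]
print([onz(t,(x/3.6+260,y/3.6+180),.102)[:2].round(4) for x,y in c], onz(t,(235/3.6+260,437/3.6+180),.052))
E
```

```text
worn [ 0.6399 -0.0349  0.044 ] [ 0.6395 -0.0312  0.044 ]
a1 [ 0.577  -0.2354  0.084 ] [ 0.5796 -0.2332  0.084 ]
a2 [ 0.6049 -0.3355  0.084 ] [ 0.6071 -0.3321  0.084 ]
arb [ 0.4217 -0.0375  0.102 ] [ 0.4216 -0.035   0.102 ]
hub [0.508  0.2458 0.106 ] [0.5118 0.2501 0.106 ]
[array([ 0.6089, -0.175 ]), array([ 0.6625, -0.3688]), array([ 0.5749, -0.3926]), array([ 0.5212, -0.2034])]
[array([0.5894, 0.3341]), array([0.5873, 0.1675]), array([0.4285, 0.1655]), array([0.4337, 0.331 ])]
[array([ 0.4399, -0.0402]), array([ 0.421 , -0.0574]), array([ 0.4004, -0.0379]), array([ 0.4209, -0.02  ])] [ 0.44019989 -0.05903129  0.052     ]
```

The crops confirm both choices: a plain dark drum on the bench, and a grey arbor in the holder with its lug toward the upper right. The keyway is visible at the top of the hub ring. I'll move over the hub first, turning the jaws on the way.

```bash
cat > plan.py <<'E'
import sys
from h import *
def delta(target, jawdeg=None):
    s=env.state(); R=toolang(); p=s['position']; d=np.array(target)-p
    ya=np.degrees(np.arctan2(R[1,1],R[0,1]))
    print('pos',p.round(4),'jaw',ya.round(2),'tilt z',R[:,2].round(4),'gap',round(s['finger_gap'],4),'t',s['time_s'],'F',s['wrist_force'].round(2))
    print('tool shift cm',(R.T@d*100).round(2),'dist',np.linalg.norm(d).round(4))
    if jawdeg is not None:
        t=np.radians(jawdeg); 
        Rd=np.array([[-np.sin(t),np.cos(t),0],[np.cos(t),np.sin(t),0],[0,0,-1]]).T
        y=np.array([np.cos(t),np.sin(t),0]); z=np.array([0,0,-1.]); Rd=np.stack([np.cross(y,z),y,z],1)
        from scipy.spatial.transform import Rotation as Ro
        print('turn rotvec',Ro.from_matrix(R.T@Rd).as_rotvec().round(4),'shift in new frame',(Rd.T@d*100).round(2))
if __name__=='__main__':
    a=[float(x) for x in sys.argv[1:]]
    delta(a[:3],a[3] if len(a)>3 else None)
E
python3 plan.py 0.51 0.22 0.215 15.7
```

```text
pos [0.2813 0.5855 0.2139] jaw 64.34 tilt z [-5.0e-04 -1.3e-03 -1.0e+00] gap 0.0918 t 0.15 F [ 0.86 -0.42  0.59]
tool shift cm [-36.44 -23.04  -0.08] dist 0.4311
turn rotvec [-1.200e-03  7.000e-04  8.489e-01] shift in new frame [-41.37  12.13  -0.11]
```

>>> {"op": "apply_moves", "data": {"commands": [[0,0,0.141,0,0,0,9.19],[0,0,0.141,0,0,0,9.19],[0,0,0.141,0,0,0,9.19],[0,0,0.141,0,0,0,9.19],[0,0,0.141,0,0,0,9.19],[0,0,0.141,0,0,0,9.19]]}}

```text
time_s: 0.75
position: [0.2809, 0.5839, 0.2113]
orientation: [0.616, 0.788, -0.003, 0.001]
wrist_force: [0.3, -0.4, -0.1]
finger_gap: 0.0921
```

```bash
python3 plan.py 0.51 0.22 0.215 15.7
```

```text
pos [0.2809 0.5839 0.2113] jaw 13.97 tilt z [-0.003  -0.0055 -1.    ] gap 0.0921 t 0.75 F [ 0.34 -0.38 -0.15]
tool shift cm [-40.85  13.45  -0.24] dist 0.43
turn rotvec [-0.0043  0.0045 -0.0302] shift in new frame [-41.23  12.21  -0.37]
```

>>> {"op": "apply_moves", "data": {"commands": [[0,0,-0.03,-4,1.3,0,9.19],[0,0,0,-4.1,1.2,0,9.19],[0,0,0,-4.1,1.2,0,9.19],[0,0,0,-4.1,1.2,0,9.19],[0,0,0,-4.1,1.2,0,9.19],[0,0,0,-4.1,1.2,0,9.19],[0,0,0,-4.1,1.2,0,9.19],[0,0,0,-4.1,1.2,0,9.19],[0,0,0,-4.1,1.2,0,9.19],[0,0,0,-4.1,1.2,0,9.19]]}}

```text
time_s: 1.75
position: [0.5085, 0.2159, 0.209]
orientation: [0.599, 0.801, -0.004, -0.001]
wrist_force: [0.8, 0.3, -0.1]
finger_gap: 0.0919
```

```bash
python3 plan.py 0.51 0.22 0.215 15.7; python3 -c "
from h import *
grab('wrist','w1')"
```

```text
pos [0.5085 0.2159 0.209 ] jaw 16.46 tilt z [-0.0071 -0.0058 -1.    ] gap 0.0919 t 1.75 F [ 0.84  0.32 -0.09]
tool shift cm [ 0.35  0.25 -0.61] dist 0.0075
turn rotvec [-0.0085  0.0036  0.0133] shift in new frame [ 0.36  0.25 -0.6 ]
```

View pics/w1.png

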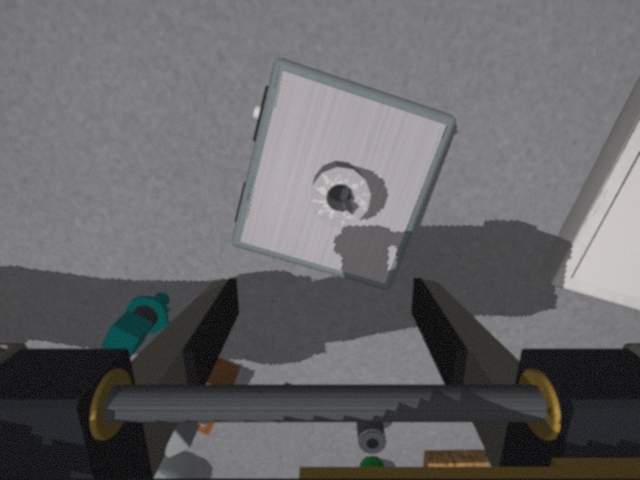

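The view shows the hub ring at (342,193), with the keyway pointing lower right at about (352,206). I'll measure it in a crop.

```bash
python3 - <<'E'
from h import *
f=wext(load('w1'))
c=f['frame'][155:235,300:390,::-1]
cv2.imwrite('pics/w1c.png',cv2.resize(c,None,fx=7,fy=7,interpolation=cv2.INTER_CUBIC))
# rectified top-plane at z=.106: 0.2mm/px +-30mm around guess
g=np.array([.508,.248])
E
cat >> h.py <<'E'
def rect(f,x0,y0,z,half=.035,n=560):
    # image up = +x, left = +y
    E=f['extrinsics']; u=np.linspace(half,-half,n)
    X,Y=np.meshgrid(x0+u,y0+u,indexing='ij')
    P=np.stack([X,Y,np.full_like(X,z)],-1)@E[:3,:3].T+E[:3,3]
    mx=f['cx']+f['fx']*P[...,0]/-P[...,2]; my=f['cy']-f['fy']*P[...,1]/-P[...,2]
    return cv2.remap(f['frame'][:,:,::-1].copy(),mx.astype(np.float32),my.astype(np.float32),cv2.INTER_CUBIC)
E
python3 - <<'E'
from h import *
f=wext(load('w1'))
print(onz(f,(342,193),.106))
a=rect(f,.508,.248,.106,.035,400); b=rect(load('top0'),.508,.248,.106,.035,400)
for i in (a,b): cv2.line(i,(200,0),(200,400),(0,0,255),1);cv2.line(i,(0,200),(400,200),(0,0,255),1)
cv2.imwrite('pics/hr.png',np.hstack([a,b]))
E
```

```text
[0.50914336 0.25387938 0.106     ]
```

View pics/w1c.png

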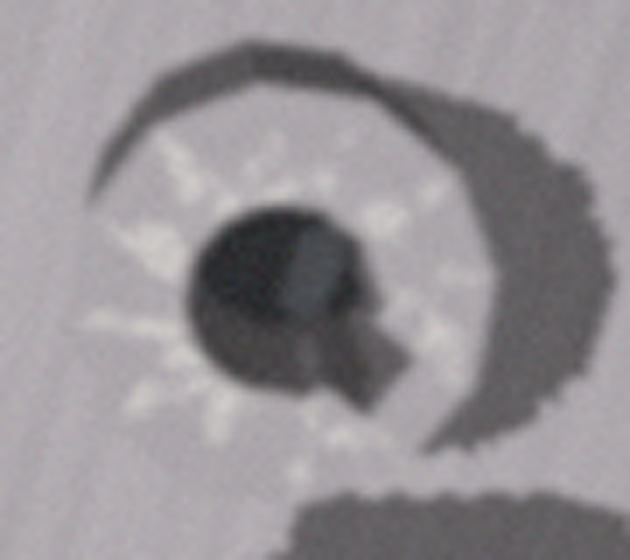

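View pics/hr.png

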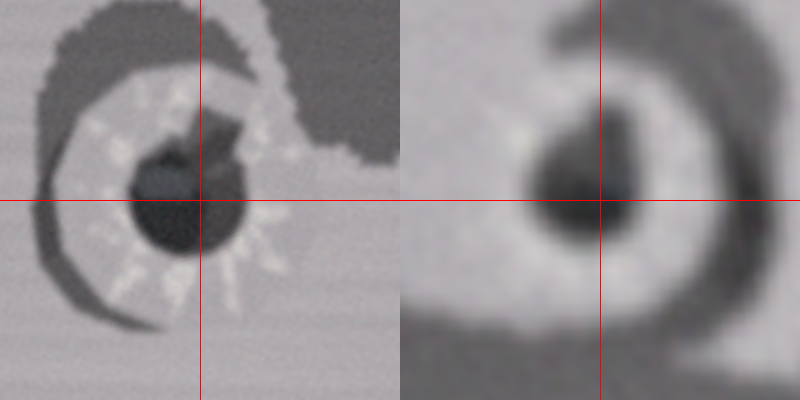

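The bore centre is at about (0.509, 0.250) and the keyway at about -22°. Next, over to the worn head.

```bash
python3 plan.py 0.64 -0.02 0.15 15.7
```

```text
pos [0.5129 0.2075 0.2094] jaw 15.88 tilt z [-0.0039 -0.0099 -0.9999] gap 0.0917 t 1.8 F [ 2.19 -4.18  0.87]
tool shift cm [-25.31   6.04   6.11] dist 0.2673
turn rotvec [-0.0065  0.0085  0.0032] shift in new frame [-25.34   6.08   5.94]
```

>>> {"op": "apply_moves", "data": {"commands": [[0,0,0,-4.2,1,0.8,7],[0,0,0,-4.2,1,0.8,7],[0,0,0,-4.2,1,0.8,7],[0,0,0,-4.2,1,0.8,7],[0,0,0,-4.2,1,0.8,7],[0,0,0,-2.5,0.6,0.8,7],[0,0,0,0,0,0,7],[0,0,0,0,0,0,7]]}}

```text
time_s: 2.6
position: [0.6321, -0.0088, 0.1599]
orientation: [0.604, 0.797, -0.006, 0.001]
wrist_force: [-0.4, 0.2, -0.1]
finger_gap: 0.0701
```

```bash
python3 plan.py 0.64 -0.02 0.15 15.7; python3 -c "
from h import *
grab('wrist','w2')"
```

```text
pos [ 0.6321 -0.0088  0.1599] jaw 15.69 tilt z [-0.0059 -0.0102 -0.9999] gap 0.0701 t 2.6 F [-0.44  0.16 -0.1 ]
tool shift cm [-1.29  0.46  1.  ] dist 0.0169
turn rotvec [-0.0084  0.0082 -0.0001] shift in new frame [-1.29  0.45  0.99]
```

View pics/w2.png

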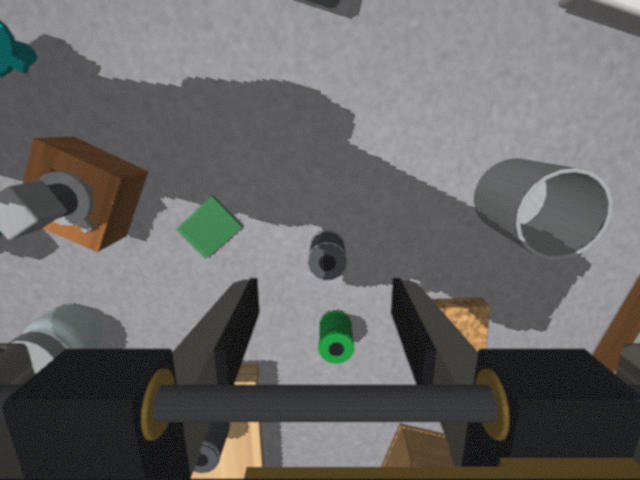

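The worn head's hole is at (327,262) and the green drum is at (337,349).

```bash
python3 - <<'E'
from h import *
f=wext(load('w2')); print(onz(f,(327,262.5),.044), onz(f,(336,349),.044))
E
python3 plan.py 0.64 -0.032 0.012 15.7
```

```text
[ 0.63927867 -0.0346673   0.044     ] [ 0.6709444  -0.11571873  0.044     ]
pos [ 0.632  -0.0087  0.16  ] jaw 15.72 tilt z [-0.0059 -0.0105 -0.9999] gap 0.0702 t 2.65 F [-0.02 -0.56 -0.37]
tool shift cm [-2.33  0.27 14.81] dist 0.15
turn rotvec [-0.0085  0.0085  0.0004] shift in new frame [-2.46  0.14 14.8 ]
```

>>> {"op": "apply_moves", "data": {"commands": [[-0.0085,0.0085,0,-2.6,0.1,2,7],[0,0,0,0,0,3,7],[0,0,0,0,0,3,7],[0,0,0,0,0,2,7],[0,0,0,0,0,0,7],[0,0,0,0,0,0,7]]}}

```text
time_s: 3.25
position: [0.641, -0.0207, 0.0611]
orientation: [0.598, 0.802, 0.004, -0.0]
wrist_force: [0.4, -0.5, -0.0]
finger_gap: 0.0698
```

```bash
python3 plan.py 0.6395 -0.034 0.012 15.7; python3 -c "
from h import *
grab('wrist','w3')"
```

```text
pos [ 0.641  -0.0207  0.0611] jaw 16.59 tilt z [ 0.0052  0.0071 -1.    ] gap 0.0698 t 3.25 F [ 0.36 -0.48 -0.03]
tool shift cm [-1.26 -0.55  4.9 ] dist 0.0509
turn rotvec [ 0.007  -0.0054  0.0156] shift in new frame [-1.24 -0.5   4.91]
```

View pics/w3.png

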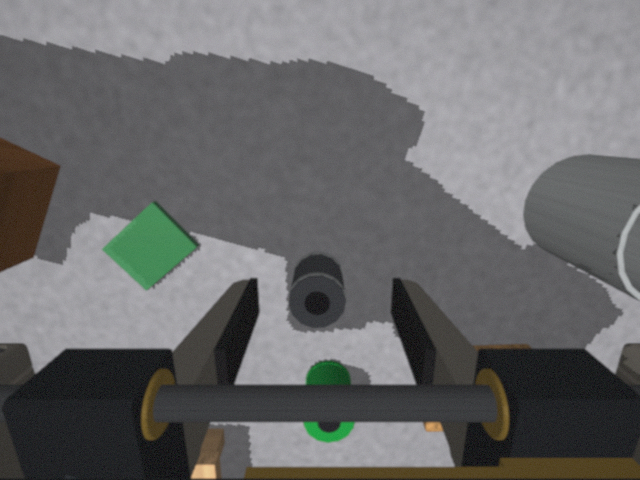

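Run:
```python
from h import *
f=wext(load('w3')); print(onz(f,(317,302),.044))
```

```text
[ 0.63926804 -0.03409809  0.044     ]
```

>>> {"op": "apply_moves", "data": {"commands": [[0.007,-0.005,-0.0,-1.2,-0.4,0,7],[0,0,0,0,0,0,7]]}}

```text
time_s: 3.5
position: [0.6419, -0.033, 0.0639]
orientation: [0.597, 0.802, 0.001, 0.001]
wrist_force: [0.1, -0.9, 0.1]
finger_gap: 0.0701
```

```bash
python3 plan.py 0.6395 -0.034 0.012 15.7
```

```text
pos [ 0.6419 -0.033   0.0639] jaw 16.72 tilt z [ 3.5e-03  4.0e-04 -1.0e+00] gap 0.0701 t 3.5 F [ 0.09 -0.86  0.12]
tool shift cm [-0.02 -0.28  5.19] dist 0.0519
turn rotvec [0.0034 0.0006 0.0177] shift in new frame [-0.03 -0.26  5.19]
```

>>> {"op": "apply_moves", "data": {"commands": [[0.003,0,0.016,0,-0.2,2,7],[0,0,0,0,0,2,7],[0,0,0,0,0,1.2,7],[0,0,0,0,0,0,7]]}}

```text
time_s: 3.9
position: [0.6439, -0.0349, 0.0153]
orientation: [0.604, 0.797, 0.003, 0.004]
wrist_force: [0.1, -0.1, 0.2]
finger_gap: 0.0696
```

```bash
python3 plan.py 0.6395 -0.034 0.012 15.7
```

```text
pos [ 0.6439 -0.0349  0.0153] jaw 15.67 tilt z [ 9.4e-03 -3.0e-04 -1.0e+00] gap 0.0696 t 3.9 F [ 0.12 -0.14  0.18]
tool shift cm [ 0.21 -0.41  0.33] dist 0.0056
turn rotvec [ 0.009   0.0028 -0.0006] shift in new frame [ 0.21 -0.4   0.33]
```

>>> {"op": "apply_moves", "data": {"commands": [[0.009,0.003,0,0.15,-0.4,0.3,7],[0,0,0,0,0,0,7],[0,0,0,0,0,0,7]]}}

```text
time_s: 4.2
position: [0.6407, -0.0349, 0.0141]
orientation: [0.604, 0.797, 0.001, 0.001]
wrist_force: [0.3, 0.3, 0.7]
finger_gap: 0.0702
```

```bash
python3 plan.py 0.6395 -0.034 0.012 15.7
```

```text
pos [ 0.6407 -0.0349  0.0141] jaw 15.64 tilt z [ 1.7e-03  1.0e-04 -1.0e+00] gap 0.0702 t 4.2 F [0.35 0.27 0.74]
tool shift cm [ 0.12 -0.09  0.21] dist 0.0026
turn rotvec [ 0.0017  0.0003 -0.001 ] shift in new frame [ 0.12 -0.09  0.21]
```

>>> {"op": "apply_moves", "data": {"commands": [[0.002,0,0,0.12,-0.1,0.1,5],[0,0,0,0,0,0,3],[0,0,0,0,0,0,2.5],[0,0,0,0,0,0,2.5],[0,0,0,0,0,0,2.5],[0,0,0,0,0,0,2.5]]}}

```text
time_s: 4.8
position: [0.6403, -0.0338, 0.0146]
orientation: [0.604, 0.797, 0.001, 0.001]
wrist_force: [0.3, 0.2, 0.2]
finger_gap: 0.0332
```

```bash
python3 plan.py 0.6395 -0.034 0.11 15.7
```

```text
pos [ 0.6403 -0.0338  0.0146] jaw 15.66 tilt z [ 2.2e-03 -3.0e-04 -1.0e+00] gap 0.0332 t 4.8 F [0.28 0.16 0.18]
tool shift cm [-0.   -0.07 -9.54] dist 0.0954
turn rotvec [ 0.002   0.0009 -0.0007] shift in new frame [ 0.   -0.08 -9.54]
```

>>> {"op": "apply_moves", "data": {"commands": [[0,0,0,0,0,-2,2],[0,0,0,0,0,-4,2],[0,0,0,0,0,-4,2],[0,0,0,0,0,-4,2],[0,0,0,0,0,0,2]]}}

```text
time_s: 5.3
position: [0.6373, -0.0338, 0.1555]
orientation: [0.604, 0.797, -0.002, -0.002]
wrist_force: [-0.2, 0.3, -1.0]
finger_gap: 0.0333
```

```bash
python3 plan.py 0.592 -0.284 0.15 15.7
```

```text
pos [ 0.6373 -0.0338  0.1555] jaw 15.63 tilt z [-6.6e-03 -9.0e-04 -1.0e+00] gap 0.0333 t 5.3 F [-0.21  0.3  -1.05]
tool shift cm [-22.87 -11.1    0.6 ] dist 0.2543
turn rotvec [-0.0066 -0.001  -0.0012] shift in new frame [-22.86 -11.14   0.55]
```

>>> {"op": "apply_moves", "data": {"commands": [[-0.006,0,0,-2.8,-1.4,0,2],[0,0,0,-4,-1.9,0,2],[0,0,0,-4,-1.9,0,2],[0,0,0,-4,-1.9,0,2],[0,0,0,-4,-1.9,0,2],[0,0,0,-2.5,-1.2,0,2],[0,0,0,-1,-0.5,0,2],[0,0,0,0,0,0,2],[0,0,0,0,0,0,2]]}}

```text
time_s: 6.2
position: [0.5899, -0.2788, 0.1453]
orientation: [0.601, 0.799, -0.001, -0.007]
wrist_force: [-0.5, 0.3, -2.3]
finger_gap: 0.0334
```

```bash
python3 plan.py 0.592 -0.284 0.15 15.7; python3 -c "
from h import *
grab('wrist','w4');grab('top','t4');grab('scene','s4')"
```

```text
pos [ 0.5899 -0.2788  0.1453] jaw 16.07 tilt z [-0.0121  0.0077 -0.9999] gap 0.0334 t 6.2 F [-0.48  0.26 -2.3 ]
tool shift cm [-0.55  0.06 -0.47] dist 0.0073
turn rotvec [-0.0095 -0.0107  0.0064] shift in new frame [-0.56  0.07 -0.47]
```

View pics/w4.png

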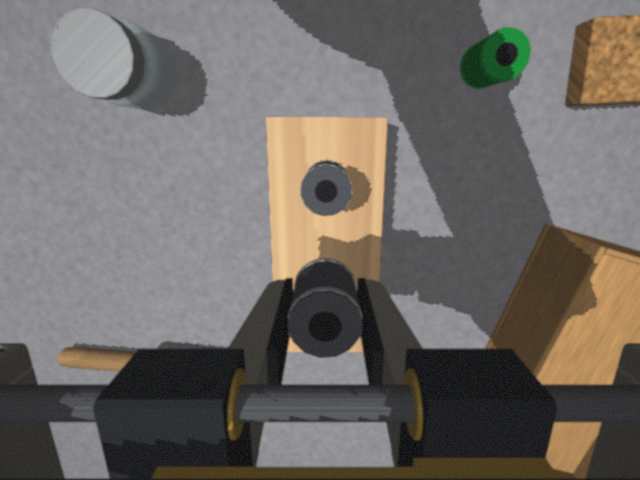

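View pics/s4.png

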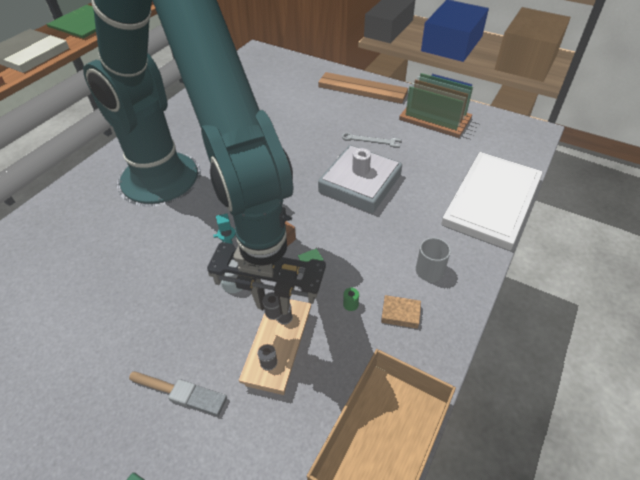

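In the wrist view the held drum hangs straight with its hole at (324,327), drum a's hole is at (326,190), and the board's far corners are at (267,118) and (386,118).

Run:
```python
from h import *
f=wext(load('w4')); s=f['state']
a=onz(f,(326,191),.084); print('a',a)
print('held',onz(f,(324.5,327),s['position'][2]-.0146+.044), s['position'])
c=[onz(f,p,.04)[:2] for p in [(266.5,118),(386.5,118),(274,280),(380,280)]]
print(np.array(c).round(4))
for i,j in((0,2),(1,3)): d=c[i]-c[j]; print(np.degrees(np.arctan2(-d[0],d[1])))
d=c[0]-c[1]; print(np.degrees(np.arctan2(d[1],d[0])),np.linalg.norm(d))
y=np.radians(15.5); print('gap',a[:2]-.052*np.array([-np.sin(y),np.cos(y)]))
# top camera: edges
t=load('top0');
```

```text
a [ 0.5764166  -0.23512761  0.084     ]
held [ 0.58937567 -0.280254    0.17471592] [ 0.58986071 -0.27882084  0.14531592]
[[ 0.5209 -0.2021]
 [ 0.6058 -0.1777]
 [ 0.5569 -0.3262]
 [ 0.6423 -0.3012]]
16.188970059400162
16.47082281130893
-163.9613079500848 0.08838139336538021
gap [ 0.59031299 -0.2852364 ]
```

>>> {"op": "apply_moves", "data": {"commands": [[-0.0095,-0.0107,0,-0.5,0.1,0,2],[0,0,0,0,0,0,2],[0,0,0,0,0,0,2]]}}

```text
time_s: 6.65
position: [0.5949, -0.2789, 0.146]
orientation: [0.598, 0.801, 0.001, 0.001]
wrist_force: [0.4, -0.4, -2.7]
finger_gap: 0.0335
```

```bash
python3 plan.py 0.5912 -0.2837 0.055 16
```

```text
pos [ 0.5949 -0.2789  0.146 ] jaw 16.51 tilt z [ 3.e-03  5.e-04 -1.e+00] gap 0.0335 t 6.65 F [ 0.44 -0.45 -2.66]
tool shift cm [-0.35 -0.52  9.1 ] dist 0.0912
turn rotvec [0.003  0.0004 0.0088] shift in new frame [-0.36 -0.49  9.1 ]
```

>>> {"op": "apply_moves", "data": {"commands": [[0.003,0,0.009,-0.4,-0.5,1,2],[0,0,0,0,0,2,2],[0,0,0,0,0,2,2],[0,0,0,0,0,0,2],[0,0,0,0,0,0,2]]}}

```text
time_s: 7.15
position: [0.5908, -0.285, 0.0937]
orientation: [0.602, 0.798, -0.0, 0.0]
wrist_force: [0.5, -0.1, -1.2]
finger_gap: 0.033
```

```bash
python3 plan.py 0.5912 -0.2837 0.055 16
```

```text
pos [ 0.5908 -0.285   0.0937] jaw 15.92 tilt z [ 2.0e-04 -1.2e-03 -1.0e+00] gap 0.033 t 7.15 F [ 0.49 -0.15 -1.23]
tool shift cm [0.12 0.07 3.87] dist 0.0387
turn rotvec [-0.0001  0.0012 -0.0014] shift in new frame [0.12 0.07 3.87]
```

>>> {"op": "apply_moves", "data": {"commands": [[0,0,0,0.1,0.05,1.5,2],[0,0,0,0,0,1.2,2],[0,0,0,0,0,0.5,2],[0,0,0,0,0,0,2],[0,0,0,0,0,0,2]]}}

```text
time_s: 7.65
position: [0.5918, -0.2846, 0.0603]
orientation: [0.603, 0.798, -0.0, 0.001]
wrist_force: [-1.6, -0.0, -2.0]
finger_gap: 0.0332
```

```bash
python3 plan.py 0.5912 -0.2837 0.055 16; python3 -c "
from h import *
grab('wrist','w5')"
```

```text
pos [ 0.5918 -0.2846  0.0603] jaw 15.9 tilt z [ 0.0021 -0.0021 -1.    ] gap 0.0332 t 7.65 F [-1.58 -0.02 -2.02]
tool shift cm [ 0.1  -0.03  0.53] dist 0.0054
turn rotvec [ 0.0014  0.0026 -0.0018] shift in new frame [ 0.1  -0.03  0.53]
```

View pics/w5.png

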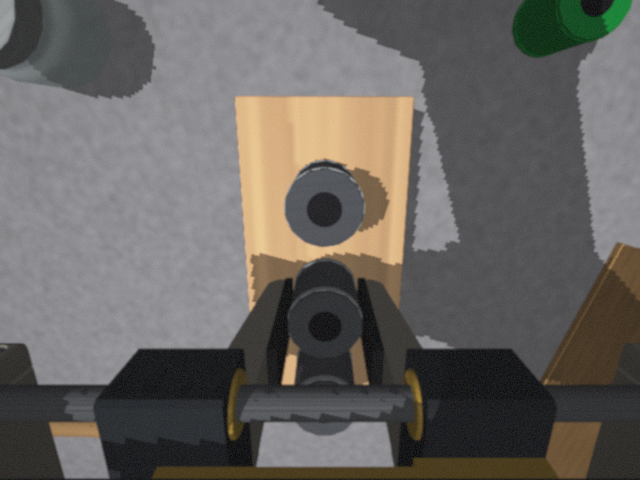

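The three drums line up in one column in this view: a's hole is at (325,209), the held drum's at (325,327), and b lies behind.

Run:
```python
from h import *
f=wext(load('w5')); s=f['state']
a=onz(f,(325,209.5),.084); h=onz(f,(325,327),s['position'][2]-.0146+.044)
d=h-a; y=np.radians(16); print(a,h,'along',d[:2]@[np.sin(y),-np.cos(y)],'across',d[:2]@[np.cos(y),np.sin(y)])
```

```text
[ 0.57667767 -0.2351441   0.084     ] [ 0.59106385 -0.28566733  0.08974801] along 0.052531420755287155 across -9.720545010928146e-05
```

>>> {"op": "apply_moves", "data": {"commands": [[0.001,0.002,0,0,0,0.4,2],[0,0,0,0,0,0.1,2],[0,0,0,0,0,0,2]]}}

```text
time_s: 8.0
position: [0.5925, -0.2849, 0.0561]
orientation: [0.602, 0.798, 0.0, 0.001]
wrist_force: [0.4, 1.1, -1.2]
finger_gap: 0.0338
```

```bash
python3 plan.py 0.5912 -0.2842 0.055 16
```

```text
pos [ 0.5925 -0.2849  0.0561] jaw 15.9 tilt z [ 2.3e-03 -9.0e-04 -1.0e+00] gap 0.0338 t 8.0 F [ 0.39  1.11 -1.25]
tool shift cm [ 0.1  -0.11  0.11] dist 0.0018
turn rotvec [ 0.002   0.0015 -0.0017] shift in new frame [ 0.1  -0.11  0.11]
```

>>> {"op": "apply_moves", "data": {"commands": [[0.001,0.001,0,0.05,-0.1,0.15,2],[0,0,0,0,0,0.05,2]]}}

```text
time_s: 8.2
position: [0.5916, -0.2847, 0.0546]
orientation: [0.602, 0.798, 0.0, 0.001]
wrist_force: [-2.2, 1.1, 1.6]
finger_gap: 0.0334
```

```bash
python3 plan.py 0.5912 -0.2842 0.055 16
```

```text
pos [ 0.5916 -0.2847  0.0546] jaw 15.91 tilt z [ 1.5e-03 -2.0e-04 -1.0e+00] gap 0.0334 t 8.2 F [-2.19  1.07  1.61]
tool shift cm [ 0.06 -0.02 -0.04] dist 0.0007
turn rotvec [ 0.0014  0.0006 -0.0016] shift in new frame [ 0.06 -0.02 -0.04]
```

>>> {"op": "apply_moves", "data": {"commands": [[0,0,0,0,0,0,3.4],[0,0,0,0,0,0,3.8],[0,0,0,0,0,0,4.6],[0,0,0,0,0,0,6],[0,0,0,0,0,0,6],[0,0,0,0,0,0,6]]}}

```text
time_s: 8.8
position: [0.5926, -0.2853, 0.0557]
orientation: [0.602, 0.798, 0.001, 0.002]
wrist_force: [0.2, -0.6, 0.2]
finger_gap: 0.0602
```

```bash
python3 plan.py 0.5912 -0.2842 0.055 16; python3 -c "
from h import *
grab('wrist','w6')"
```

```text
pos [ 0.5926 -0.2853  0.0557] jaw 15.91 tilt z [ 0.004  -0.0013 -1.    ] gap 0.0602 t 8.8 F [ 0.17 -0.64  0.18]
tool shift cm [ 0.14 -0.1   0.07] dist 0.0019
turn rotvec [ 0.0035  0.0023 -0.0016] shift in new frame [ 0.14 -0.1   0.07]
```

View pics/w6.png

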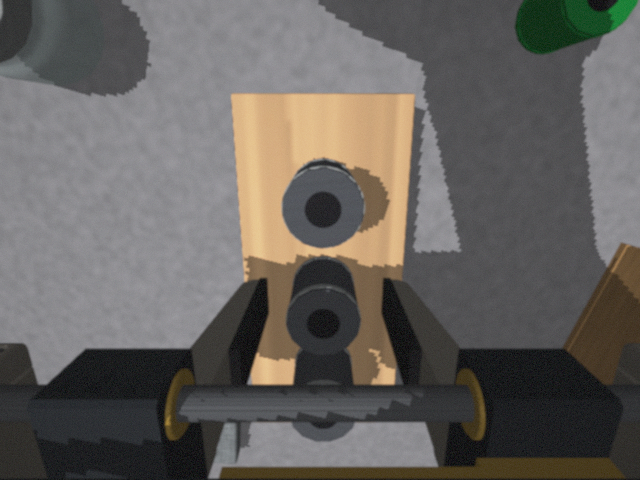

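The head stands free in line. Retreat upward.

>>> {"op": "apply_moves", "data": {"commands": [[0,0,0,0,0,-2,6],[0,0,0,0,0,-4,6],[0,0,0,0,0,-4,6],[0,0,0,0,0,-3,6],[0,0,-0.14,2,0,0,6],[0,0,-0.14,2,0,0,6],[0,0,-0.14,2,0,0,6],[0,0,0,0,0,0,6],[0,0,0,0,0,0,6]]}}

```text
time_s: 9.75
position: [0.567, -0.2303, 0.1911]
orientation: [0.417, 0.909, -0.0, 0.003]
wrist_force: [0.4, -0.2, -0.4]
finger_gap: 0.0605
```

```bash
python3 plan.py 0.41 -0.05 0.19 40; python3 -c "
from h import *
grab('wrist','w7')"
```

```text
pos [ 0.567  -0.2303  0.1911] jaw 40.65 tilt z [ 0.0045 -0.0025 -1.    ] gap 0.0605 t 9.75 F [ 0.36 -0.16 -0.39]
tool shift cm [ 2.39e+01 -1.70e-01 -1.00e-02] dist 0.2391
turn rotvec [0.0019 0.0048 0.0113] shift in new frame [23.9  -0.44  0.11]
```

View pics/w7.png

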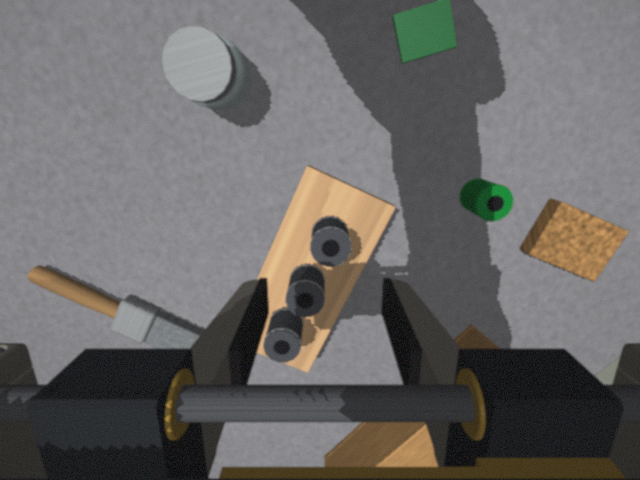

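The three drums stand upright in one row, with holes at (331,247), (305,299) and (282,347). I'll check the spacing and go on to the arbor.

Run:
```python
from h import *
f=wext(load('w7')); p=[onz(f,q,.084)[:2] for q in [(331,247.5),(305,299.5),(282,347)]]
p=np.array(p);print(p.round(4), np.linalg.norm(p[0]-p[1]),np.linalg.norm(p[1]-p[2]), p[1]-(p[0]+p[2])/2)
```

```text
[[ 0.5764 -0.2345]
 [ 0.5904 -0.2849]
 [ 0.605  -0.3349]] 0.05228278162799077 0.052103530093582824 [-0.0002707  -0.00017026]
```

>>> {"op": "apply_moves", "data": {"commands": [[0,0,0,4,0,0,6],[0,0,0,4,0,0,6],[0,0,0,4,0,0,6],[0,0,0,4,0,0,6],[0,0,0,4,0,0,6],[0,0,0,2.5,0,0,6],[0,0,0,0,0,0,6],[0,0,0,0,0,0,6]]}}

```text
time_s: 10.6
position: [0.4203, -0.061, 0.1875]
orientation: [0.429, 0.903, -0.003, 0.004]
wrist_force: [0.1, -0.5, 0.5]
finger_gap: 0.0596
```

```bash
python3 plan.py 0.41 -0.05 0.19 40; python3 -c "
from h import *
grab('wrist','w8')"
```

```text
pos [ 0.4203 -0.061   0.1875] jaw 39.18 tilt z [ 0.0049 -0.0079 -1.    ] gap 0.0596 t 10.6 F [ 0.09 -0.53  0.51]
tool shift cm [ 1.5  -0.1  -0.27] dist 0.0153
turn rotvec [-0.0013  0.0092 -0.0142] shift in new frame [ 1.51 -0.08 -0.25]
```

View pics/w8.png

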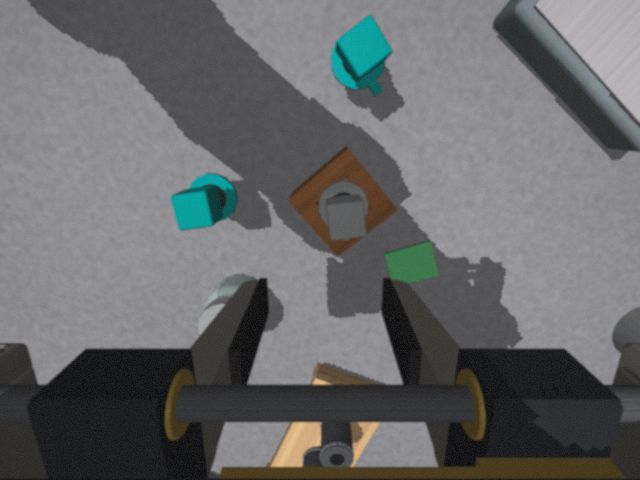

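The arbor square is at (346,220) inside the holder, with turquoise decoys at (205,205) and (362,50). I'll rectify at its top plane.

Run:
```python
from h import *
f=wext(load('w8')); print(onz(f,(346,220),.102))
a=rect(f,.4216,-.036,.102,.04,400); b=rect(load('top0'),.4216,-.036,.102,.04,400)
for i in (a,b): cv2.circle(i,(200,200),2,(0,0,255),-1)
cv2.imwrite('pics/ar.png',np.hstack([a,b]))
```

```text
[ 0.41956603 -0.03686643  0.102     ]
```

View pics/ar.png

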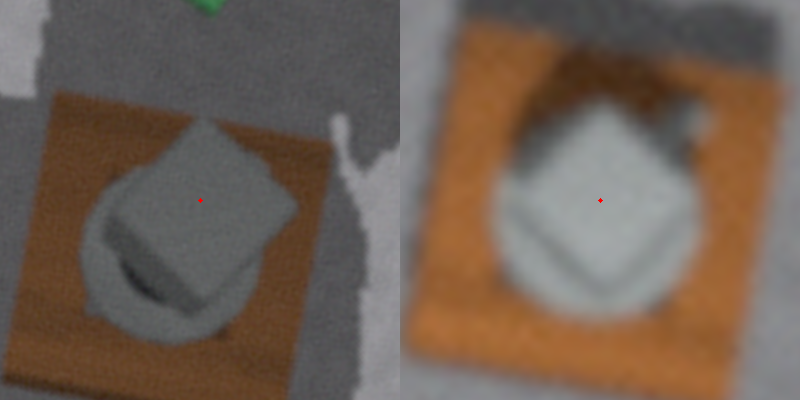

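The square's centre is at about (0.421, -0.0367), flats at 45°, lug toward -45°. Aligning above it.

>>> {"op": "apply_moves", "data": {"commands": [[0,0.004,-0.1,1.4,1,2,6],[0,0.005,0,0.6,0.5,2,6],[0,0,0,0,0,1,6],[0,0,0,0,0,0,6]]}}

```text
time_s: 11.05
position: [0.4241, -0.0412, 0.1364]
orientation: [0.387, 0.922, -0.001, 0.002]
wrist_force: [0.0, 0.5, 0.1]
finger_gap: 0.0598
```

```bash
python3 plan.py 0.421 -0.0367 0.069 45
```

```text
pos [ 0.4241 -0.0412  0.1364] jaw 44.48 tilt z [ 0.0027 -0.0036 -1.    ] gap 0.0598 t 11.05 F [0.04 0.47 0.07]
tool shift cm [0.57 0.1  6.73] dist 0.0676
turn rotvec [-0.0007  0.0045 -0.009 ] shift in new frame [0.54 0.1  6.74]
```

>>> {"op": "apply_moves", "data": {"commands": [[0,0.004,-0.008,0.55,0.1,0.5,6],[0,0,0,0,0,0,6],[0,0,0,0,0,0,6]]}}

```text
time_s: 11.35
position: [0.4223, -0.0384, 0.1318]
orientation: [0.385, 0.923, -0.0, 0.001]
wrist_force: [1.2, -0.5, 0.3]
finger_gap: 0.0597
```

```bash
python3 plan.py 0.421 -0.0367 0.069 45; python3 -c "
from h import *
f=wext(grab('wrist','w9'))
a=rect(f,.421,-.0367,.102,.04,400)
cv2.circle(a,(200,200),2,(0,0,255),-1)
cv2.imwrite('pics/ar9.png',np.hstack([a,cv2.resize(f['frame'][150:350,220:420,::-1],(400,400))]))"
```

```text
pos [ 0.4223 -0.0384  0.1318] jaw 44.74 tilt z [ 0.0011 -0.0015 -1.    ] gap 0.0597 t 11.35 F [ 1.24 -0.48  0.31]
tool shift cm [0.22 0.03 6.28] dist 0.0629
turn rotvec [-0.0003  0.0018 -0.0045] shift in new frame [0.21 0.03 6.28]
```

View pics/ar9.png

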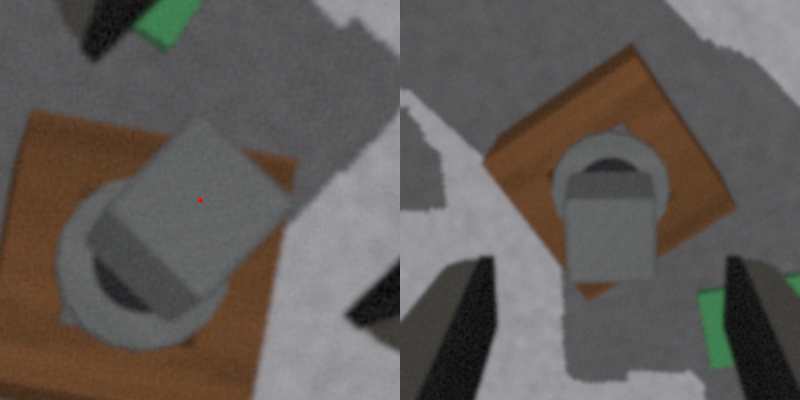

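The square is centred between the jaws and parallel to them. The scene crop also shows the lug toward -45°. Descending.

>>> {"op": "apply_moves", "data": {"commands": [[0,0.002,-0.003,0.25,0,1,6],[0,0,0,0,0,2,6],[0,0,0,0,0,2,6],[0,0,0,0,0,1,6],[0,0,0,0,0,0,6],[0,0,0,0,0,0,6]]}}

```text
time_s: 12.0
position: [0.4217, -0.0362, 0.0703]
orientation: [0.383, 0.924, 0.001, 0.002]
wrist_force: [0.8, 0.0, 0.1]
finger_gap: 0.0602
```

```bash
python3 plan.py 0.4205 -0.0367 0.069 45
```

```text
pos [ 0.4217 -0.0362  0.0703] jaw 44.95 tilt z [ 4.e-03  8.e-04 -1.e+00] gap 0.0602 t 12.0 F [0.77 0.02 0.12]
tool shift cm [ 0.05 -0.12  0.13] dist 0.0018
turn rotvec [ 0.0034  0.0023 -0.0008] shift in new frame [ 0.05 -0.12  0.13]
```

>>> {"op": "apply_moves", "data": {"commands": [[0.003,0.002,0,0.05,-0.1,0.1,5],[0,0,0,0,0,0,3],[0,0,0,0,0,0,1.5],[0,0,0,0,0,0,1.5],[0,0,0,0,0,0,1.5],[0,0,0,0,0,0,1.5]]}}

```text
time_s: 12.6
position: [0.4219, -0.0365, 0.0712]
orientation: [0.383, 0.924, 0.001, 0.002]
wrist_force: [-0.3, 0.1, -2.6]
finger_gap: 0.0277
```

```bash
python3 plan.py 0.4205 -0.0367 0.2 45
```

```text
pos [ 0.4219 -0.0365  0.0712] jaw 44.96 tilt z [ 4.1e-03  5.0e-04 -1.0e+00] gap 0.0277 t 12.6 F [-0.29  0.12 -2.63]
tool shift cm [  0.05  -0.07 -12.88] dist 0.1288
turn rotvec [ 0.0032  0.0025 -0.0007] shift in new frame [  0.08  -0.11 -12.88]
```

>>> {"op": "apply_moves", "data": {"commands": [[0,0,0,0,0,-1.5,1.5],[0,0,0,0,0,-2.5,1.5],[0,0,0,0,0,-3,1.5],[0,0,0,0,0,-4,1.5],[0,0,0,0,0,-2.5,1.5],[0,0,0,0,0,0,1.5],[0,0,0,0,0,0,1.5]]}}

```text
time_s: 13.3
position: [0.4184, -0.0365, 0.2085]
orientation: [0.383, 0.924, -0.001, -0.001]
wrist_force: [-0.8, 0.6, -3.3]
finger_gap: 0.0276
```

```bash
python3 plan.py 0.509 0.250 0.2 68; python3 -c "
from h import *
grab('scene','s10');f=grab('wrist','w10');g=load('s10')['frame']
cv2.imwrite('pics/c10.png',np.hstack([cv2.resize(g[100:300,200:400],(400,400))[:,:,::-1],cv2.resize(f['frame'][200:400,220:420,::-1],(400,400))]))"
```

```text
pos [ 0.4184 -0.0365  0.2085] jaw 44.95 tilt z [-0.0027  0.     -1.    ] gap 0.0276 t 13.3 F [-0.77  0.64 -3.3 ]
tool shift cm [13.87 26.65  0.82] dist 0.3006
turn rotvec [-0.0015 -0.0023 -0.4023] shift in new frame [ 2.33 29.96  0.85]
```

View pics/c10.png

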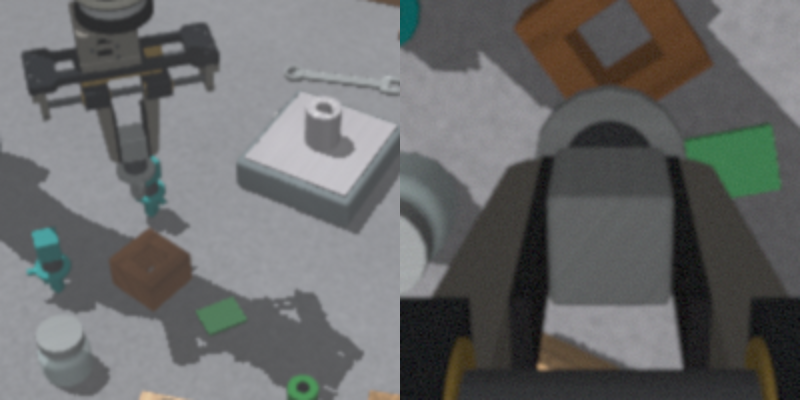

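The arbor is out and hanging straight. Now I turn the jaws to 68° and stop short of the hub, so the wrist camera can measure the keyway again.

>>> {"op": "apply_moves", "data": {"commands": [[0,0,-0.1,0,0,0,1.5],[0,0,-0.1,0,0,0,1.5],[0,0,-0.1,0,0,0,1.5],[0,0,-0.1,0,0,0,1.5],[0,0,0,-0.4,3,0,1.5],[0,0,0,-0.5,4,0,1.5],[0,0,0,-0.5,4,0,1.5],[0,0,0,-0.5,4,0,1.5],[0,0,0,-0.5,4,0,1.5],[0,0,0,-0.5,4,0,1.5],[0,0,0,-0.5,4,0,1.5],[0,0,0,-0.3,2.5,0,1.5]]}}

```text
time_s: 14.6
position: [0.552, 0.2274, 0.1783]
orientation: [0.189, 0.982, -0.009, -0.021]
wrist_force: [-0.2, 0.5, -1.5]
finger_gap: 0.028
```

>>> {"op": "apply_moves", "data": {"commands": [[0,0,0,0,0,0,1.5],[0,0,0,0,0,0,1.5],[0,0,0,0,0,0,1.5]]}}

```text
time_s: 14.9
position: [0.5495, 0.2294, 0.1711]
orientation: [0.187, 0.982, -0.012, -0.025]
wrist_force: [-0.6, -0.8, -1.7]
finger_gap: 0.0279
```

```bash
python3 plan.py 0.565 0.228 0.2 68; python3 -c "
from h import *
f=wext(grab('wrist','w11'))
a=rect(f,.509,.25,.106,.035,400)
cv2.line(a,(200,0),(200,400),(0,0,255),1);cv2.line(a,(0,200),(400,200),(0,0,255),1)
cv2.imwrite('pics/c11.png',np.hstack([a,cv2.resize(f['frame'][:,:,::-1],(534,400))[:,:400]]))"
```

```text
pos [0.5495 0.2294 0.1711] jaw 68.52 tilt z [-0.0546 -0.0143 -0.9984] gap 0.0279 t 14.9 F [-0.61 -0.8  -1.75]
tool shift cm [-1.36  0.33 -2.97] dist 0.0328
turn rotvec [-0.0336 -0.0454  0.0083] shift in new frame [-1.49  0.44 -2.89]
```

View pics/c11.png

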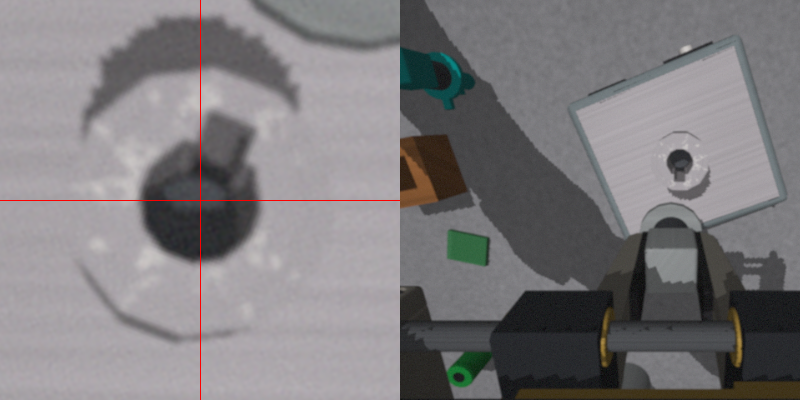

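The bore centre is at (0.5088, 0.250) and the keyway points at -22°, matching the first measurement. The tool sagged and tilted, so I raise and level it before going over the bore.

>>> {"op": "apply_moves", "data": {"commands": [[-0.02,-0.025,0,0,0,-2.5,1.5],[-0.013,-0.02,0.005,0,0,-1,1.5],[0,0,0,0,0,0,1.5],[0,0,0,0,0,0,1.5]]}}

```text
time_s: 15.35
position: [0.5498, 0.2246, 0.2059]
orientation: [0.192, 0.981, -0.001, -0.0]
wrist_force: [-0.5, 0.1, -1.7]
finger_gap: 0.0275
```

```bash
python3 plan.py 0.5088 0.25 0.2 67.8
```

```text
pos [0.5498 0.2246 0.2059] jaw 67.82 tilt z [-0.0013 -0.0023 -1.    ] gap 0.0275 t 15.35 F [-0.54  0.08 -1.69]
tool shift cm [4.76 0.8  0.59] dist 0.0486
turn rotvec [-0.0026 -0.0003  0.0004] shift in new frame [4.76 0.8  0.59]
```

Run:
```python
from h import *
f=load('w11'); g=f['frame'][:,:,::-1]
cv2.imwrite('pics/w11c.png',cv2.resize(g[230:400,250:420],None,fx=4,fy=4,interpolation=cv2.INTER_CUBIC))
```

```text
(no output)
```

View pics/w11c.png

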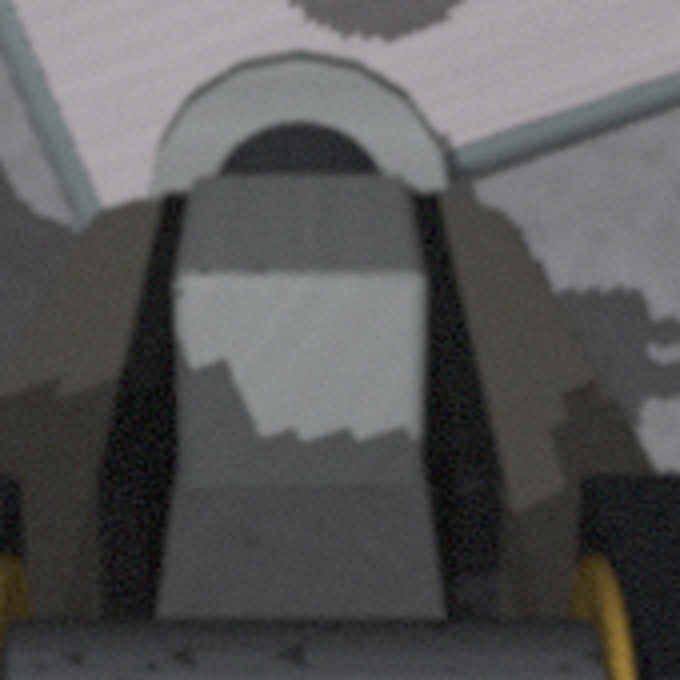

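Run:
```python
from h import *
f=load('w11'); T=f['T_tool_cam']
f['extrinsics']=np.linalg.inv(T)
for zt in (-.030,-.032,-.034,-.036):
    a=onz(f,(325.25,298),zt);b=onz(f,(325.25,351.75),zt);c=onz(f,(325.25,274.25),zt+.03);e=onz(f,(325.25,243.25),zt+.05)
    print(zt,a[:2].round(4),b[:2].round(4),'side',(a-b)[0].round(4),'mid',(a+b)[0]/2,'botedge x',c[0].round(4),'axis from collar',(e[0]-.022).round(4))
```

```text
-0.03 [ 0.0145 -0.0003] [-0.0126 -0.0003] side 0.0271 mid 0.000969205608792191 botedge x 0.013 axis from collar 0.0014
-0.032 [ 0.0155 -0.0003] [-0.0112 -0.0003] side 0.0267 mid 0.002165773692476558 botedge x 0.0138 axis from collar 0.002
-0.034 [ 0.0165 -0.0003] [-0.0098 -0.0003] side 0.0263 mid 0.003362341776160939 botedge x 0.0147 axis from collar 0.0027
-0.036 [ 0.0175 -0.0003] [-0.0084 -0.0003] side 0.0259 mid 0.004558909859845306 botedge x 0.0155 axis from collar 0.0033
```

>>> {"op": "apply_moves", "data": {"commands": [[0,0,0,2.5,0.4,0,1.5],[0,0,0,2,0.4,0,1.5],[0,0,0,0,0,0,1.5],[0,0,0,0,0,0,1.5]]}}

```text
time_s: 15.75
position: [0.5103, 0.2469, 0.2038]
orientation: [0.194, 0.981, -0.003, -0.001]
wrist_force: [-0.2, -0.7, -2.4]
finger_gap: 0.0281
```

```bash
python3 plan.py 0.5099 0.2495 0.185 67.8
```

```text
pos [0.5103 0.2469 0.2038] jaw 67.63 tilt z [-0.0034 -0.0047 -1.    ] gap 0.0281 t 15.75 F [-0.16 -0.72 -2.42]
tool shift cm [0.13 0.24 1.88] dist 0.019
turn rotvec [-0.0056 -0.0014 -0.0029] shift in new frame [0.13 0.22 1.88]
```

>>> {"op": "apply_moves", "data": {"commands": [[-0.005,-0.001,0,0.13,0.25,1,1.5],[0,0,0,0,0,0.9,1.5],[0,0,0,0,0,0,1.5],[0,0,0,0,0,0,1.5]]}}

```text
time_s: 16.15
position: [0.5118, 0.2474, 0.1817]
orientation: [0.196, 0.981, -0.001, -0.0]
wrist_force: [0.2, -0.2, -1.2]
finger_gap: 0.0276
```

```bash
python3 plan.py 0.5099 0.2495 0.185 67.8;  python3 -c "
from h import *
f=grab('wrist','w12')
g=grab('scene','s12');t=grab('top','t12')
cv2.imwrite('pics/c12.png',np.hstack([cv2.resize(g['frame'][100:200,310:410],(400,400),interpolation=2)[:,:,::-1],cv2.resize(f['frame'][150:350,220:420,::-1],(400,400))]))"
```

```text
pos [0.5118 0.2474 0.1817] jaw 67.43 tilt z [-0.0012 -0.0021 -1.    ] gap 0.0276 t 16.15 F [ 0.25 -0.19 -1.23]
tool shift cm [ 0.26  0.12 -0.33] dist 0.0044
turn rotvec [-0.0024 -0.0003 -0.0065] shift in new frame [ 0.25  0.12 -0.33]
```

View pics/c12.png

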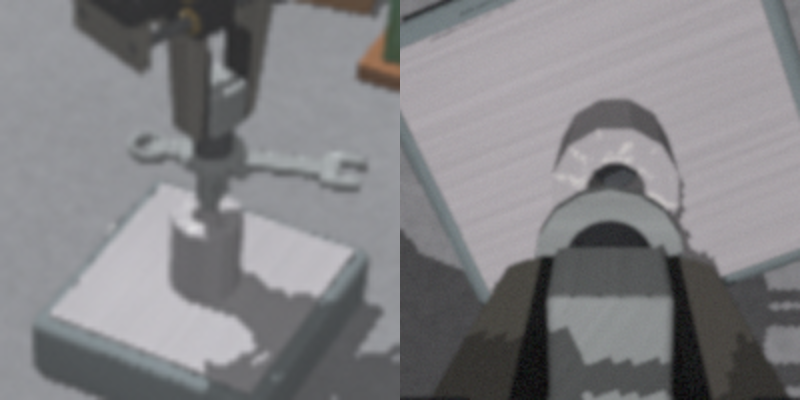

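>>> {"op": "apply_moves", "data": {"commands": [[-0.002,0,-0.005,0.25,0.15,0,1.5],[0,0,0,0,0,0,1.5]]}}

```text
time_s: 16.5
position: [0.5103, 0.2504, 0.1827]
orientation: [0.193, 0.981, 0.001, 0.0]
wrist_force: [-0.3, -0.9, -2.1]
finger_gap: 0.0275
```

```bash
python3 plan.py 0.5099 0.2495 0.175 67.8
```

```text
pos [0.5103 0.2504 0.1827] jaw 67.75 tilt z [ 0.0011  0.001  -1.    ] gap 0.0275 t 16.5 F [-0.29 -0.88 -2.08]
tool shift cm [ 0.   -0.1   0.77] dist 0.0078
turn rotvec [ 0.0014  0.0006 -0.0008] shift in new frame [ 0.   -0.1   0.77]
```

>>> {"op": "apply_moves", "data": {"commands": [[0,0,0,0,-0.07,0.5,1.5],[0,0,0,0,0,0.4,1.5],[0,0,0,0,0,0.3,1.5],[0,0,0,0,0,0,1.5]]}}

```text
time_s: 16.9
position: [0.51, 0.2499, 0.1701]
orientation: [0.193, 0.981, 0.001, 0.001]
wrist_force: [-0.4, -0.2, -2.1]
finger_gap: 0.028
```

```bash
python3 plan.py 0.5099 0.2495 0.16 67.8
```

```text
pos [0.51   0.2499 0.1701] jaw 67.78 tilt z [ 0.0018  0.0014 -1.    ] gap 0.028 t 16.9 F [-0.45 -0.25 -2.08]
tool shift cm [-0.01 -0.04  1.01] dist 0.0101
turn rotvec [ 0.002   0.0011 -0.0003] shift in new frame [-0.01 -0.04  1.01]
```

>>> {"op": "apply_moves", "data": {"commands": [[0.001,0.001,0,0,-0.04,0.4,1.5],[0,0,0,0,0,0.3,1.5],[0,0,0,0,0,0.3,1.5],[0,0,0,0,0,0,1.5]]}}

```text
time_s: 17.3
position: [0.5098, 0.2494, 0.1589]
orientation: [0.193, 0.981, 0.0, -0.0]
wrist_force: [0.2, 0.4, -1.8]
finger_gap: 0.0276
```

```bash
python3 plan.py 0.5099 0.2495 0.15 67.8;  python3 -c "
from h import *
f=grab('wrist','w13')
g=grab('scene','s13')
cv2.imwrite('pics/c13.png',np.hstack([cv2.resize(g['frame'][100:200,310:410],(400,400),interpolation=2)[:,:,::-1],cv2.resize(f['frame'][150:350,220:420,::-1],(400,400))]))"
```

```text
pos [0.5098 0.2494 0.1589] jaw 67.78 tilt z [ 0.e+00  5.e-04 -1.e+00] gap 0.0276 t 17.3 F [ 0.16  0.43 -1.78]
tool shift cm [-0.01  0.01  0.89] dist 0.0089
turn rotvec [ 0.0005 -0.0002 -0.0004] shift in new frame [-0.01  0.01  0.89]
```

View pics/c13.png

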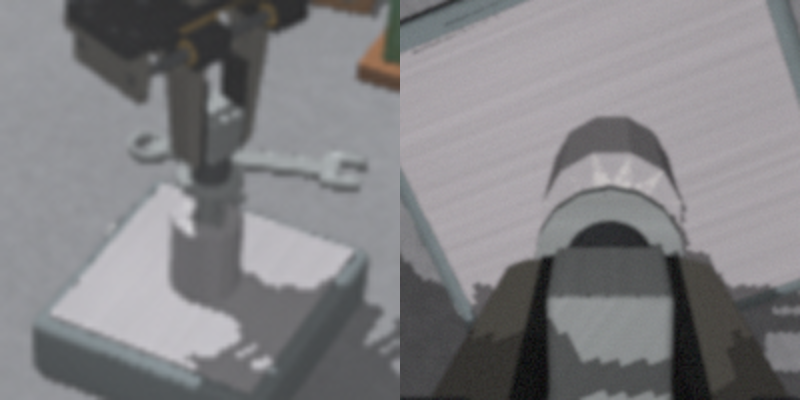

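The nose is in the bore with no contact force. I continue down past where the key reaches the face (TCP about 0.153).

>>> {"op": "apply_moves", "data": {"commands": [[0,0,0,0,0,0.3,1.5],[0,0,0,0,0,0.3,1.5],[0,0,0,0,0,0.2,1.5],[0,0,0,0,0,0.2,1.5],[0,0,0,0,0,0,1.5]]}}

```text
time_s: 17.9
position: [0.5102, 0.2498, 0.1488]
orientation: [0.193, 0.981, 0.001, 0.0]
wrist_force: [-0.1, -0.3, -1.8]
finger_gap: 0.0281
```

```bash
python3 plan.py 0.5099 0.2495 0.131 67.8
```

```text
pos [0.5102 0.2498 0.1488] jaw 67.78 tilt z [ 0.0011  0.0014 -1.    ] gap 0.0281 t 17.9 F [-0.09 -0.3  -1.77]
tool shift cm [ 0.02 -0.04  1.78] dist 0.0178
turn rotvec [ 0.0017  0.0005 -0.0004] shift in new frame [ 0.02 -0.04  1.78]
```

>>> {"op": "apply_moves", "data": {"commands": [[0.001,0,0,0,0,0.3,1.5],[0,0,0,0,0,0.3,1.5],[0,0,0,0,0,0,1.5]]}}

```text
time_s: 18.2
position: [0.5102, 0.2499, 0.1424]
orientation: [0.193, 0.981, 0.0, 0.0]
wrist_force: [0.0, 0.6, -2.4]
finger_gap: 0.028
```

```bash
python3 plan.py 0.5099 0.2495 0.131 67.8
```

```text
pos [0.5102 0.2499 0.1424] jaw 67.78 tilt z [ 8.e-04  4.e-04 -1.e+00] gap 0.028 t 18.2 F [ 0.04  0.65 -2.45]
tool shift cm [ 0.02 -0.05  1.14] dist 0.0114
turn rotvec [ 0.0007  0.0006 -0.0003] shift in new frame [ 0.01 -0.05  1.14]
```

The key is in the keyway: the tool has passed the face-contact height with no resistance. Now I press on against the ejector.

>>> {"op": "apply_moves", "data": {"commands": [[0,0,0,0,0,0.3,1.5],[0,0,0,0,0,0.3,1.5],[0,0,0,0,0,0.2,1.5]]}}

```text
time_s: 18.5
position: [0.5106, 0.2501, 0.1352]
orientation: [0.193, 0.981, 0.001, 0.001]
wrist_force: [-2.8, -1.2, 5.7]
finger_gap: 0.0279
```

```bash
python3 plan.py 0.5099 0.2495 0.131 67.8
```

```text
pos [0.5106 0.2501 0.1352] jaw 67.78 tilt z [ 1.4e-03  9.0e-04 -1.0e+00] gap 0.0279 t 18.5 F [-2.77 -1.25  5.72]
tool shift cm [ 0.04 -0.08  0.42] dist 0.0043
turn rotvec [ 0.0014  0.001  -0.0003] shift in new frame [ 0.04 -0.08  0.42]
```

>>> {"op": "apply_moves", "data": {"commands": [[0,0,0,0,0,0.3,1.5],[0,0,0,0,0,0.3,1.5]]}}

```text
time_s: 18.7
position: [0.5106, 0.2501, 0.1311]
orientation: [0.193, 0.981, 0.001, 0.0]
wrist_force: [-9.6, -5.0, 31.4]
finger_gap: 0.0279
```

```bash
python3 plan.py 0.5099 0.2495 0.131 67.8
```

```text
pos [0.5106 0.2501 0.1311] jaw 67.78 tilt z [ 0.0012  0.001  -1.    ] gap 0.0279 t 18.7 F [-9.58 -4.97 31.41]
tool shift cm [ 0.04 -0.08  0.01] dist 0.0009
turn rotvec [ 0.0014  0.0007 -0.0003] shift in new frame [ 0.04 -0.08  0.01]
```

>>> {"op": "apply_moves", "data": {"commands": [[0,0,0,0.04,-0.06,0.15,1.5],[0,0,0,0,0,0.15,1.5],[0,0,0,0,0,0.15,1.5]]}}

```text
time_s: 19.0
position: [0.5105, 0.25, 0.1312]
orientation: [0.193, 0.981, 0.001, 0.001]
wrist_force: [-4.9, -2.2, 10.8]
finger_gap: 0.0278
```

```bash
python3 plan.py 0.5099 0.2495 0.131 67.8;  python3 -c "
from h import *
f=grab('wrist','w14')
g=grab('scene','s14')
cv2.imwrite('pics/c14.png',np.hstack([cv2.resize(g['frame'][100:200,310:410],(400,400),interpolation=2)[:,:,::-1],cv2.resize(f['frame'][150:350,220:420,::-1],(400,400))]))
print(env.state()['wrist_force'],env.state()['position'])"
```

```text
pos [0.5105 0.25   0.1312] jaw 67.79 tilt z [ 0.0023  0.0021 -1.    ] gap 0.0278 t 19.0 F [-4.92 -2.17 10.77]
tool shift cm [ 0.04 -0.07  0.02] dist 0.0008
turn rotvec [ 0.0029  0.0014 -0.0002] shift in new frame [ 0.04 -0.07  0.02]
[-4.65410023 -1.61876511 11.72684066] [0.51053982 0.24998862 0.13115689]
```

View pics/c14.png

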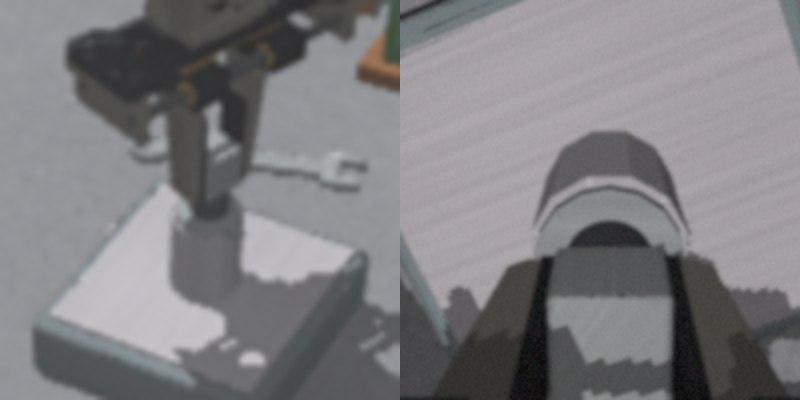

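The scene view shows the collar on the hub, and the TCP stays at 0.131 from 11 N to 31 N of push, so it is seated. I set a firmer, moderate push for the final hold.

>>> {"op": "apply_moves", "data": {"commands": [[0,0,0,0,0,0.22,1.5],[0,0,0,0,0,0.22,1.5],[0,0,0,0,0,0.22,1.5]]}}

```text
time_s: 19.4
position: [0.5105, 0.25, 0.1311]
orientation: [0.192, 0.981, 0.002, 0.001]
wrist_force: [-6.4, -2.5, 16.1]
finger_gap: 0.0276
```

```bash
python3 plan.py 0.5099 0.2495 0.131 67.8;  python3 -c "
from h import *
t=grab('top','t15');t=grab('scene','s15')
print(env.state()['wrist_force'],env.state()['position'])"
```

```text
pos [0.5105 0.25   0.1311] jaw 67.8 tilt z [ 0.0024  0.0028 -1.    ] gap 0.0276 t 19.4 F [-6.36 -2.52 16.06]
tool shift cm [ 0.04 -0.07  0.01] dist 0.0008
turn rotvec [0.0035 0.0012 0.0001] shift in new frame [ 0.04 -0.07  0.01]
[-6.92948508 -3.60682862 17.16506317] [0.51053359 0.24999863 0.13113558]
```

View pics/s15.png

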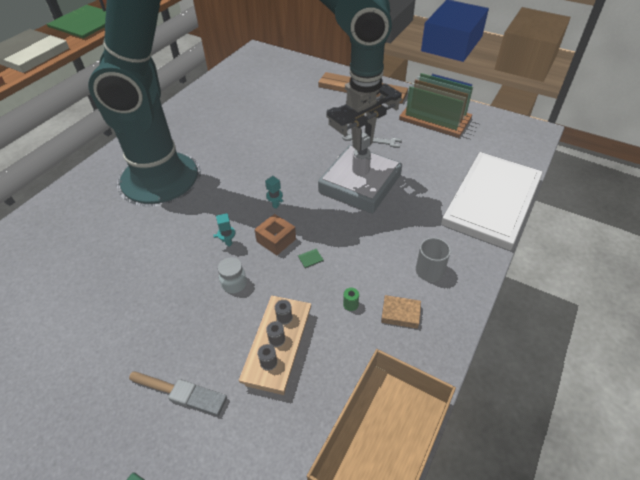

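The row of three is intact, the decoys and everything else are in place, and the arbor is seated. One slightly firmer final press, then I hand in.

>>> {"op": "apply_moves", "data": {"commands": [[0,0,0,0,0,0.28,1.5],[0,0,0,0,0,0.28,1.5],[0,0,0,0,0,0.28,1.5]]}}

```text
time_s: 19.8
position: [0.5105, 0.25, 0.1311]
orientation: [0.192, 0.981, 0.002, 0.001]
wrist_force: [-7.8, -3.9, 20.9]
finger_gap: 0.0281
```

```bash
python3 -c "
from h import *
print(env.state()['wrist_force'],env.state()['position'],env.state()['finger_gap'])
print(env.hand_in())"
```

```text
[-7.84349105 -3.86562    20.85284389] [0.51054842 0.25000019 0.13109343] 0.028090421607707396
the job is handed in; nothing more can be done
None
```

Both parts of the job are done, and I handed it in at 19.8 s with the arbor still held and pushed home.

- **Worn head:** it stands upright in the shelf gap and is released. The last wrist picture gave 52.3 mm and 52.1 mm to its two neighbours, about 0.3 mm off the middle of the row.
- **Arbor:** I took it out of the holder and turned it to the keyway, which I measured at -22° in two pictures. The key slipped in with no resistance, so it needed no turning search. I then pressed it against the spring. The tool height stayed at 131.1 mm while the wrist reading varied between 11 and 31 N, so I take the collar to be seated, and the scene picture agrees. It was handed in with the grip closed on the 28 mm square, with the wrist force reading about 21 N upward.
- **Everything else:** in the last scene picture the look-alikes, jar, tile, tin, cork, brush and wrench appear undisturbed.

**What was off:**
- The grip sat about 3 mm lower on the square than planned; I allowed for it.
- The tool sagged to 171 mm and tilted about 3° near the hub, so I raised and levelled it before going over the bore.
- A side force of about 9 N remained on the wrist at the end, probably from a small misalignment of the grip.

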